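# Knock the jammed inner lid out of a tea tin

### The job

The wooden inner lid has slid to the bottom of the open tea tin and jammed there. Take the tin out of the slanted rack, turn it mouth down over the baking tray (as steeply as you can, a lean of some 35 degrees is fine) and tap its rim on the tray until the lid drops out onto the tray. Then lay the empty tin back in the same bay of the rack, mouth up and fully down against the stop, let go, and leave the other things where they are.

Things in the scene. Friction and masses are not known exactly. Their poses are not given: they have to be found in the camera images.
- tin: Open square steel tin, 60 x 60 mm outside, 100 mm tall, walls and floor 3 mm, 0.16 kg. Origin: centre of its underside; z points out of the mouth, x, y normal to its side walls. In the rack it leans 68 degrees from vertical, mouth up and towards the rack's +x: its +x wall lies on the slope; its y walls (60 mm apart) stand free to grip over their upper 45 mm.
- tin_mouth (a point): Centre of the tin's mouth, 100 mm from its origin along its z.
- inner_lid: Wooden plate 48 x 48 x 14 mm with a knob 18 mm across, 16 mm tall; 0.06 kg. Origin: centre of the plate's flat underside; z towards the knob. At the start it lies on the tin's inner floor (3 mm up), knob to the mouth. Two sprung strips there hold its edge by friction, even upside down. A tap shifts it a little; some 6 mm out it is free and slides out: 1 or 2 taps at 0.3 m/s, 5 to 10 at 0.15.
- tray: Low baking tray, fixed, 200 (its x) x 260 (its y) mm outside, rim 22 mm high, walls and floor 3 mm. Origin: centre of its underside, on the counter.
- rack: Slanted wooden rack, fixed, 250 mm wide (its y), two bays centred at y = +62 and -62 mm. The slope rises 22 degrees towards its +x, top end about 60 mm high; a seated tin's origin is at rack x = -45, z = 45 mm. Ribs 14 mm high leave 68 mm for a tin; a stop at the lower end carries the tin's underside. Origin: on the counter, under the middle.
- closed_tin: Shorter tin, 60 x 60 x 82 mm, with a wooden lid on: it lies in the other bay. Leave it.
- strainer_a: Steel sink strainer, 68 mm across, 50 mm tall with its stem, on the counter near the middle. Leave it.
- pepper_mill: Wooden pepper mill, 42 mm across, 112 mm tall, upright near the middle. Leave it.
- strainer_b: Second sink strainer, same size, nearer the robot. Leave it.
- mug: White mug, 80 mm across, 90 mm tall, farther out. Leave it.
- jar: Glass jar, 70 mm across, 100 mm tall, farther out. Leave it.
There are look-alikes about, which are no part of the job. What is shaped like the tin but blue or red is not meant.

How it is judged:
By the outcome, as a careful person would: the job done as asked, in the order asked, and still so for the second after the job is handed in, with the robot touching nothing.
It also fails if it takes over 51 s, if anything falls off the work surface, if the arm or the gripper's body presses on something with over 40 N, if the wrist force passes 120 N, or if a joint passes its speed limit or range.

### The arm

A 7-joint arm with a two-finger parallel gripper is mounted at the origin on the work surface. World frame = base frame: x ahead of the robot, y to its left, z up, the work surface at z = 0. Lengths are in m, angles in rad, forces in N, time in s.
With the tool pointing down it reaches from about 0.4 to 0.925 m from the base axis. Payload 5.6 kg.
Tool frame: the origin (TCP) lies between the finger pads; the fingertips stand 22 mm ahead of it and the grasp point (between the pads) lies 3 mm ahead of it; z points along the fingers, y is the line along which they close (so a half turn about z gives the same grasp; the last joint's range is limited). The gripper opens to 85 mm and grips with 20 to 120 N. Pads are 22 mm wide; open, the fingers measure 114 mm over their backs; the gripper's body (76 mm by 85 mm) begins 54 mm behind the grasp point. The pads swing forward as they close: fully open they stand 13 mm farther back than shut.
Start: joints at [-1.225, 0.468, -0.012, 1.603, 0.006, 1.071, -0.056], TCP at [0.246, 0.601, 0.253] pointing down, gripper open.
Joint ranges: [-2.53, 2.53], [-0.31, 2.02], [-1.57, 1.55], [0.28, 2.44], [-1.29, 4.43], [0.15, 1.84], [-2.92, 2.92]. Speed limits (rad/s): [2.57, 2.57, 3.14, 3.14, 3.14, 3.14, 3.14].

### API

Orientations are given as a unit quaternion [w, x, y, z].
In Python, from cell import get_obs, read_camera, camera_params, close_job gives the robot as it stands.
- The arm moves only by the tool servo_tool, never from a script. Its argument "plan" is a list of rows, each a list of 7 numbers: the shift along the tool's x, y, z in mm, then the turn, a rotation vector about the tool's x, y, z in rad, then the opening, from -1 (shut) to 1 (fully open). In form: [[tx, ty, tz, rx, ry, rz, jaw], ...]. A call has 1 to 5 rows; each row is the pose to reach, as a shift and turn from the pose commanded when the call began, along the tool's axes at that moment; what a row does not reach only later rows make up. A row lasts 1/12 s, in which the tool goes at most 41.7 mm and 7.16 degrees, less where a joint would pass 70% of its speed; a pose out of reach is approached as far as the arm can. A call with a gripper value outside its range is refused whole. The fingers move at their own pace and stop on an object; "newtons" is the grip in N (left out, the last holds). Time passes only in rows, so rows that repeat a pose let the fingers close. It gives the time, the measured TCP pose, the force, the opening and the grip force at its end, in the units of the state.
- get_obs(): the state, without advancing time (a new reading comes with each control period).
- read_camera(name): name is "scene" or "top" or "wrist"; returns (picture, depth): 420x560x3 uint8, blue, green, red; 420x560 float32, m along the optical axis (not along the pixel's ray), 0 where there is no reading.
- camera_params(name): a dict with "camera_matrix" (3x3 intrinsics, pixels), "R" (3x3) and "t" (3): a world point X has camera coordinates R X + t. Camera axes: x right, y down, z forward; pixel columns grow to the right and rows downward; lengths in m; the calibration is good to about 2 mm. A picture is of the moment at which its call begins: read the wrist's pose just before it. camera_params takes no time and is no camera call; for the wrist camera it gives the pose at the moment of the call.
- close_job(): hands the job in; it is judged then, once.
The state is a dict: "t": time; "q": joint angles; "qvel": joint speeds; "effort": joint torques, N m; "eef_pos": TCP position; "ee_rot": TCP orientation; "ft_force": force on the tool from outside, world axes, zero at the start; "wrist_torque": the same for the moment, N m; "grip_width": finger opening in m; "gripper_force": force on a finger pad.
Only numpy, scipy, OpenCV 4.12 (cv2) and the standard library are available. Lean on these libraries where they do the work, as an engineer would, in place of code of your own. Each camera call takes 0.05 s, during which the arm holds its last target. There are 200 camera calls.

## Working session

There is one attempt and no reset: what is moved stays moved. The work goes in short steps, Python scripts to look and compute and a tool call to move; the robot and the scene stay as the last step left them, time stands still between calls to the robot, and variables do not carry over. Pictures are saved under pics/ and viewed, at most 10 in all, crops included, and the job is handed in when it is done.

Besides the shell and the picture viewer there is one more tool, called as name(argument=value, ...), one argument or row to a line, values as JSON. servo_tool: Moves the arm, as the interface text tells. Its arguments: {"type":"object","properties":{"plan":{"type":"array"},"newtons":{"type":"number"}},"required":["plan"]}

```bash
mkdir -p pics; ls; python3 - <<'E'
from cell import *
import cv2,numpy as np
for n in ("scene","top"):
    im,d=read_camera(n); cv2.imwrite(f"pics/{n}0.png",im); np.savez(f"pics/{n}0.npz",im=im,d=d,**camera_params(n))
    print(n,camera_params(n))
o=get_obs();print(o)
E
```

```text
pics
scene {'camera_matrix': array([[409.70154281,   0.        , 283.67161648],
       [  0.        , 409.70154281, 214.25875164],
       [  0.        ,   0.        ,   1.        ]]), 'R': array([[ 0.50527176,  0.86290699,  0.00959038],
       [ 0.56907713, -0.32482523, -0.75540704],
       [-0.64873081,  0.38714351, -0.65518565]]), 't': array([-0.16011956, -0.22824688,  1.6403098 ])}
top {'camera_matrix': array([[506.69336557,   0.        , 281.41172287],
       [  0.        , 506.69336557, 213.32531066],
       [  0.        ,   0.        ,   1.        ]]), 'R': array([[ 0.01448536, -0.99978057, -0.01513229],
       [-0.98486413, -0.01165175, -0.17293606],
       [ 0.1727218 ,  0.0174083 , -0.9848168 ]]), 't': array([-0.08311806,  0.50363313,  1.44701772])}
{'t': 0.1, 'q': array([-1.22501137,  0.46830628, -0.01161822,  1.60354652,  0.00602883,
        1.07139256, -0.05629949]), 'qvel': array([ 0.00051621, -0.00294261,  0.00073102, -0.00384821,  0.0006079 ,
       -0.00023689, -0.00081095]), 'effort': array([ 9.40658756e-04, -5.33521950e+01,  2.15106929e-02, -2.51963514e+01,
        1.14411957e-02,  4.33853595e-03,  5.17905292e-07]), 'eef_pos': array([0.2462697 , 0.60102989, 0.25241622]), 'ee_rot': array([-8.97106732e-05,  1.93188228e-01,  9.81161380e-01, -8.04303036e-04]), 'ft_force': array([ 0.34531625,  0.22680577, -0.30874931]), 'wrist_torque': array([-0.02516163,  0.01135755, -0.00372608]), 'gripper_force': 0.0, 'grip_width': 0.08563395884875287}
```

View pics/scene0.png

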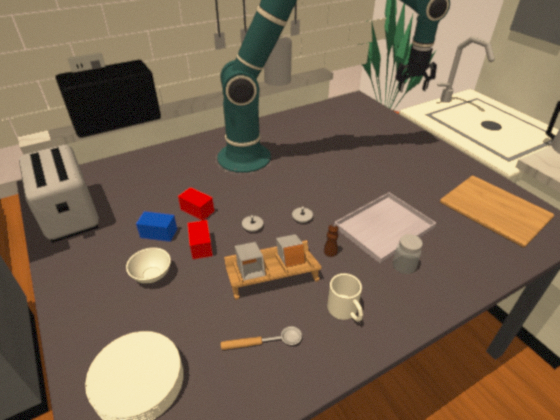

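View pics/top0.png

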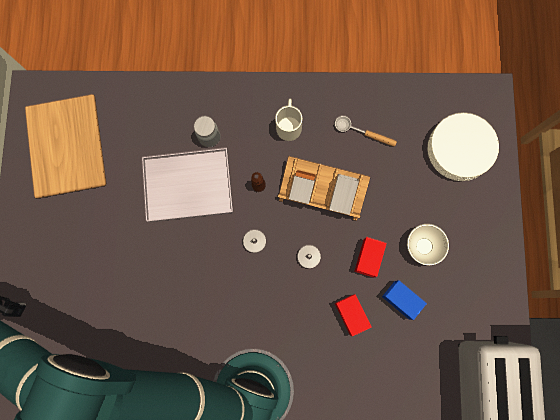

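The tin candidates are:
- the grey tin, right bay, top (345,193) / scene (250,262)
- the tin with an orange wooden lid, top (302,187) / scene (290,250)
- the red blocks, top (371,257) and (353,315)
- the blue block, top (405,300)

By the description I choose the open grey one at top (345,193). I'll check it in a close crop and measure the rack, tray and other objects.

```bash
cat > h.py <<'E'
import numpy as np,cv2
def cloud(f):
    z=np.load(f); d=z['d'];K=z['camera_matrix'];v,u=np.indices(d.shape)
    P=np.stack([(u-K[0,2])/K[0,0]*d,(v-K[1,2])/K[1,1]*d,d],-1)
    return z['im'],(P-z['t'])@z['R'],d   # world: R^T (p-t)
E
python3 - <<'E'
from h import *
im,W,d=cloud('pics/scene0.npz'); a=cv2.resize(im[225:300,210:340],None,fx=5,fy=5,interpolation=cv2.INTER_CUBIC)
cv2.imwrite('pics/crop0.png',a)
im,W,d=cloud('pics/top0.npz')
for n,(u,v) in dict(tinTop=(340,205),tinTop2=(350,180),lidtin=(302,190),mug=(289,112),jar=(205,126),mill=(258,178),sa=(255,240),sb=(309,256),trayc=(187,185)).items(): print(n,W[v,u].round(3))
# tray corners, rack corners pixels
for n,(u,v) in dict(t1=(144,158),t2=(227,150),t3=(231,211),t4=(148,219),r1=(289,158),r2=(369,178),r3=(360,218),r4=(280,199)).items(): print(n,W[v-1:v+2,u-1:u+2].reshape(-1,3).mean(0).round(3))
E
```

```text
tinTop [ 0.524 -0.245  0.081]
tinTop2 [ 0.592 -0.271  0.108]
lidtin [ 0.566 -0.135  0.087]
mug [ 0.817 -0.095  0.048]
jar [0.751 0.15  0.1  ]
mill [ 0.594 -0.01   0.111]
sa [ 0.424 -0.001  0.049]
sb [ 0.38  -0.158  0.048]
trayc [0.596 0.214 0.004]
t1 [0.676 0.348 0.017]
t2 [0.707 0.095 0.009]
t3 [0.515 0.076 0.015]
t4 [0.488 0.325 0.013]
r1 [ 0.669 -0.097  0.058]
r2 [ 0.616 -0.336  0.037]
r3 [ 0.5   -0.312  0.004]
r4 [ 0.554 -0.071  0.012]
```

View pics/crop0.png

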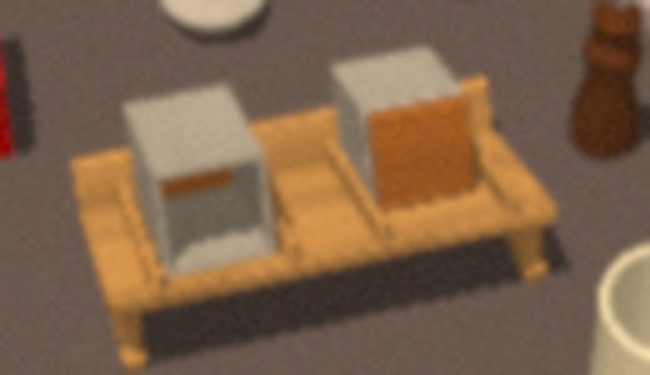

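The crop shows the open grey tin at crop (200,180), with the brown lid visible inside. The closed, wooden-lidded tin is at crop (415,130). The open one is the target. Next I'll fit its pose and the tray pose.

```bash
cat >> h.py <<'E'
def tinfit(W,im,c=(0.56,-0.255),r=0.09):
    m=(np.hypot(W[...,0]-c[0],W[...,1]-c[1])<r)&(W[...,2]>.055)
    im=im.astype(int); m&=(im.max(-1)-im.min(-1))<40   # grey
    P=W[m]
    best=None;rng=np.random.default_rng(0)
    for _ in range(300):
        a,b,c_=P[rng.choice(len(P),3,0)]; n=np.cross(b-a,c_-a)
        if np.linalg.norm(n)<1e-5: continue
        n/=np.linalg.norm(n); n*=np.sign(n[2])
        if n[2]<.85: continue
        k=abs((P-a)@n)<.003
        if best is None or k.sum()>best.sum(): best=k
    Q=P[best];c0=Q.mean(0);n=np.linalg.svd(Q-c0)[2][2];n*=np.sign(n[2])
    e=np.cross([0,0,1.],n);e/=np.linalg.norm(e) # horizontal in plane
    f=np.cross(n,e)
    uv=np.c_[(Q-c0)@e,(Q-c0)@f]
    (cc,wh,ang)=cv2.minAreaRect((uv*1000).astype(np.float32))
    ctr=c0+(cc[0]*e+cc[1]*f)/1000
    bp=cv2.boxPoints((cc,wh,ang))/1000
    return len(Q),n,ctr,wh,c0+bp[:,:1]*e+bp[:,1:]*f
E
python3 - <<'E'
from h import *
for f in('top','scene'):
    im,W,d=cloud(f'pics/{f}0.npz')
    N,n,c,wh,B=tinfit(W,im)
    print(f,N,'n',n.round(3),'tilt',np.degrees(np.arccos(n[2])).round(1),'az',np.degrees(np.arctan2(-n[1],-n[0])).round(1),'c',c.round(4),wh);print(B.round(3))
    # rack brown points
    hsv=cv2.cvtColor(im,cv2.COLOR_BGR2HSV)
    m=(abs(W[...,0]-.58)<.12)&(abs(W[...,1]+.2)<.17)&(W[...,2]>.01)&(hsv[...,1]>100)&(hsv[...,0]<25)
    r=cv2.minAreaRect((W[m][:,:2]*1000).astype(np.float32));print('rack',r)
    m=(abs(W[...,0]-.6)<.13)&(abs(W[...,1]-.21)<.17)&(W[...,2]>.012)&(W[...,2]<.03)
    r=cv2.minAreaRect((W[m][:,:2]*1000).astype(np.float32));print('tray',r)
E
```

```text
top 475 n [-0.382  0.113  0.917] tilt 23.5 az -16.5 c [ 0.5516 -0.2543  0.0906] (59.593963623046875, 98.64708709716797)
[[ 0.603 -0.237  0.11 ]
 [ 0.515 -0.214  0.071]
 [ 0.5   -0.272  0.071]
 [ 0.588 -0.294  0.111]]
rack ((585.04931640625, -199.88816833496094), (250.30604553222656, 130.74765014648438), 76.17699432373047)
tray ((607.1808471679688, 214.29025268554688), (226.27841186523438, 261.8787841796875), 7.305506706237793)
scene 27 n [-0.043  0.191  0.981] tilt 11.3 az -77.3 c [ 0.5595 -0.2567  0.0759] (59.15703201293945, 107.78982543945312)
[[ 0.619 -0.242  0.076]
 [ 0.515 -0.215  0.066]
 [ 0.5   -0.271  0.076]
 [ 0.604 -0.298  0.086]]
rack ((589.4546508789062, -199.49147033691406), (250.41261291503906, 129.29769897460938), 76.03047180175781)
tray ((597.2504272460938, 212.72024536132812), (203.80572509765625, 267.67510986328125), 6.97349739074707)
```

```bash
cat >> h.py <<'E'
from scipy.spatial.transform import Rotation as Ro
def tool(az,el):   # tool z at azimuth/elevation (deg), tool y horizontal
    a,e=np.radians([az,el]); y=np.array([-np.sin(a),np.cos(a),0])
    z=np.array([np.cos(a)*np.cos(e),np.sin(a)*np.cos(e),np.sin(e)])
    return Ro.from_matrix(np.c_[np.cross(y,z),y,z])
def now():
    from cell import get_obs
    o=get_obs(); q=o['ee_rot']; return o,np.array(o['eef_pos']),Ro.from_quat([q[1],q[2],q[3],q[0]])
def plan(p,R,wps,mm=195,deg=34):
    for P,T in wps:
        P=np.array(P,float)
        dv=np.linalg.norm(P-p)*1000; da=np.degrees((R.inv()*T).magnitude())
        k=max(1,int(np.ceil(max(dv/mm,da/deg))))
        p0,R0=p,R; w=(R0.inv()*T).as_rotvec()
        for i in range(1,k+1):
            s=R.inv().apply(p0+(P-p0)*i/k-p)*1000; r=(R.inv()*(R0*Ro.from_rotvec(w*i/k))).as_rotvec()
            s=s.round(0 if np.abs(s).max()>20 else 1); r=r.round(3)
            print('MOVE',s.tolist(),r.tolist(),'rows>=',int(np.ceil(max(np.linalg.norm(s)/41.7,np.degrees(np.linalg.norm(r))/7.16))))
            p=p+R.apply(s/1000); R=R*Ro.from_rotvec(r)
        print(' at',p.round(3))
u=lambda az,el: tool(az,el).as_matrix()[:,2]
G=np.array([.559,-.256,.072]); AZ=-14
E
python3 - <<'E'
from h import *
o,p,R=now()
T=tool(AZ,-35)
plan(p,R,[([.50,.15,.30],tool(0,-65)),(G-.083*u(AZ,-35)+[0,0,.05],T)])
E
```

```text
MOVE [-135.0, -107.0, -16.0] [-0.029, -0.144, -0.127] rows>= 5
MOVE [-122.0, -123.0, -0.0] [-0.029, -0.143, -0.128] rows>= 5
MOVE [-104.0, -138.0, 12.0] [-0.028, -0.144, -0.127] rows>= 5
 at [0.5  0.15 0.3 ]
MOVE [20.0, -130.0, 38.0] [0.053, -0.174, 0.063] rows>= 4
MOVE [20.0, -129.0, 42.0] [0.053, -0.173, 0.063] rows>= 4
MOVE [18.0, -128.0, 46.0] [0.052, -0.174, 0.063] rows>= 4
 at [ 0.494 -0.24   0.17 ]
```

servo_tool(
  plan=[
    [-27, -21, -3, -0.006, -0.029, -0.025, 1],
    [-54, -43, -6, -0.012, -0.058, -0.05, 1],
    [-81, -64, -10, -0.017, -0.086, -0.076, 1],
    [-108, -86, -13, -0.023, -0.115, -0.102, 1],
    [-135, -107, -16, -0.029, -0.144, -0.127, 1],
  ],
)

```text
t: 0.52
eef_pos: [0.3313, 0.4495, 0.269]
ee_rot: [0.074, 0.129, 0.989, -0.0]
ft_force: [0.2, 0.2, 1.0]
grip_width: 0.0856
gripper_force: 0.0
```

servo_tool(
  plan=[
    [-122, -123, 0, -0.029, -0.143, -0.128, 1],
    [-122, -123, 0, -0.029, -0.143, -0.128, 1],
    [-122, -123, 0, -0.029, -0.143, -0.128, 1],
    [-122, -123, 0, -0.029, -0.143, -0.128, 1],
    [-122, -123, 0, -0.029, -0.143, -0.128, 1],
  ],
)

```text
t: 0.93
eef_pos: [0.4187, 0.2941, 0.2851]
ee_rot: [0.146, 0.07, 0.987, -0.001]
ft_force: [0.1, -0.7, 0.0]
grip_width: 0.0852
gripper_force: 0.0
```

servo_tool(
  plan=[
    [-104, -138, 12, -0.028, -0.144, -0.127, 1],
    [-104, -138, 12, -0.028, -0.144, -0.127, 1],
    [-104, -138, 12, -0.028, -0.144, -0.127, 1],
    [-104, -138, 12, -0.028, -0.144, -0.127, 1],
    [-104, -138, 12, -0.028, -0.144, -0.127, 1],
  ],
)

```text
t: 1.35
eef_pos: [0.5025, 0.1438, 0.301]
ee_rot: [0.217, 0.005, 0.976, -0.001]
ft_force: [-0.3, -0.8, -0.1]
grip_width: 0.0852
gripper_force: 0.0
```

```bash
python3 - <<'E'
from h import *
o,p,R=now()
print(o['t'],p.round(3),R.as_matrix().round(2).tolist(),o['q'].round(2))
plan(p,R,[(G-.083*u(AZ,-35)+[0,0,.05],tool(AZ,-35))])
E
```

```text
1.35 [0.502 0.144 0.301] [[-0.91, 0.01, 0.42], [0.01, 1.0, -0.0], [-0.42, 0.0, -0.91]] [-0.76  0.    0.32  2.15  0.33  0.61  0.88]
MOVE [20.0, -128.0, 39.0] [0.051, -0.173, 0.06] rows>= 4
MOVE [20.0, -127.0, 42.0] [0.051, -0.173, 0.06] rows>= 4
MOVE [19.0, -126.0, 45.0] [0.051, -0.173, 0.06] rows>= 4
 at [ 0.493 -0.24   0.169]
```

servo_tool(
  plan=[
    [20, -128, 39, 0.051, -0.173, 0.06, 1],
    [20, -128, 39, 0.051, -0.173, 0.06, 1],
    [20, -128, 39, 0.051, -0.173, 0.06, 1],
    [20, -128, 39, 0.051, -0.173, 0.06, 1],
  ],
)

```text
t: 1.68
eef_pos: [0.4962, 0.0211, 0.2543]
ee_rot: [0.299, 0.035, 0.953, -0.018]
ft_force: [0.1, -0.8, -0.4]
grip_width: 0.0857
gripper_force: 0.0
```

servo_tool(
  plan=[
    [20, -127, 42, 0.051, -0.173, 0.06, 1],
    [20, -127, 42, 0.051, -0.173, 0.06, 1],
    [20, -127, 42, 0.051, -0.173, 0.06, 1],
    [20, -127, 42, 0.051, -0.173, 0.06, 1],
  ],
)

```text
t: 2.02
eef_pos: [0.5003, -0.0284, 0.2445]
ee_rot: [0.336, 0.053, 0.938, -0.064]
ft_force: [1.0, 0.1, 0.2]
grip_width: 0.0854
gripper_force: 0.0
```

```bash
python3 - <<'E'
from h import *
o,p,R=now()
print(o['t'],p.round(3),R.as_matrix().round(2).tolist(),o['q'].round(2))
for el in (-35,-45): plan(p,R,[(G-.083*u(AZ,el)+[0,0,.05],tool(AZ,el))])
E
```

```text
2.0167 [ 0.5   -0.028  0.244] [[-0.77, 0.14, 0.62], [0.06, 0.99, -0.16], [-0.64, -0.08, -0.77]] [-0.04  0.03 -0.11  2.41  1.39  0.26  0.01]
MOVE [21.0, -101.0, 43.0] [0.008, -0.131, 0.065] rows>= 3
MOVE [19.0, -103.0, 41.0] [0.009, -0.13, 0.065] rows>= 3
 at [ 0.493 -0.24   0.17 ]
MOVE [14.0, -102.0, 42.0] [0.003, -0.044, 0.065] rows>= 3
MOVE [8.0, -103.0, 41.0] [0.003, -0.043, 0.066] rows>= 3
 at [ 0.502 -0.241  0.181]
```

```bash
cat > kin.py <<'E'
import numpy as np, itertools
from scipy.spatial.transform import Rotation as Ro
from scipy.optimize import least_squares
def fk(q,L,s):
    d1,a,ax,b,bx,c,cx,o1,oy,o7=L
    z,y=np.eye(3)[2],np.eye(3)[1]; r=lambda ax,t:Ro.from_rotvec(ax*t)
    R=r(z,s[0]*q[0]+o1); p=np.array([0,0,d1])+R.apply([0,oy,0])
    R=R*r(y,q[1])*r(z,s[1]*q[2]); p=p+R.apply([ax,0,a])
    R=R*r(y,q[3]); p=p+R.apply([bx-ax,0,b]); R=R*r(z,s[2]*q[4])
    R=R*r(y,q[5]); p=p+R.apply([cx,0,c]); R=R*r(z,s[3]*q[6]+o7)
    return p,R
D=[([-1.22501,.46831,-.01162,1.60355,.00603,1.07139,-.0563],[.24627,.60103,.25242],[-.00009,.193188,.981161,-.0008]),
]
E
python3 - <<'E'
from h import *; import kin,json
o,p,R=now()
kin.D.append((o['q'].tolist(),p.tolist(),o['ee_rot'].tolist()))
kin.D.append(([-.76,0,.32,2.15,.33,.61,.88],[.5025,.1438,.301],[.217,.005,.976,-.001]))
from kin import *
best=None
for s in itertools.product([1,-1],repeat=4):
  for o1 in (0,np.pi/2,np.pi,-np.pi/2):
   for o7 in (0,np.pi/2,np.pi,-np.pi/2):
    def f(L):
        e=[]
        for i,(q,p_,qq) in enumerate(kin.D):
            p1,R1=fk(q,L,s); w=.3 if i==2 else 1
            e+=list((p1-p_)*w*3)+list((R1.inv()*Ro.from_quat(np.array(qq)[[1,2,3,0]])).as_rotvec()*w)
        return e
    l=least_squares(f,[.33,.4,0,.4,0,.2,0,o1,0,o7],max_nfev=40)
    if best is None or l.cost<best[0]: best=(l.cost,s,l.x.tolist(),np.round(l.fun,3))
print(best); json.dump(best[1:3],open('kin.json','w'))
E
```

```text
(np.float64(1.407344923276775e-05), (-1, -1, -1, -1), [0.28572129945358493, 0.5299961978446573, -0.0026426034637503292, 0.4650742401525078, -0.01205924040901884, 0.29242006114175234, -0.00011930099159199077, -0.0006540827650331928, -0.03268786696522443, 1.5699605558305558], array([-0.001,  0.   , -0.   , -0.   ,  0.   ,  0.   , -0.   , -0.   ,
       -0.001, -0.   , -0.   ,  0.   ,  0.001, -0.001,  0.004,  0.001,
        0.003, -0.002]))
```

```bash
cat >> kin.py <<'E'
import json
s_,L_=json.load(open('kin.json'))
LO=np.array([-2.53,-.31,-1.57,.28,-1.29,.15,-2.92]);HI=np.array([2.53,2.02,1.55,2.44,4.43,1.84,2.92])
def ik(p,R,seed,m=.06,n=1):
    def f(q):
        p1,R1=fk(q,L_,s_); return np.r_[(p1-p)*3,(R1.inv()*R).as_rotvec(),.003*(q-seed)]
    l=least_squares(f,np.clip(seed,LO+m+.01,HI-m-.01),bounds=(LO+m,HI-m),max_nfev=100)
    return np.linalg.norm(l.fun[:6]),l.x
E
python3 - <<'E'
from h import *; from kin import *
q0=now()[0]['q']
seeds=[np.array(x) for x in ([-.76,0,.32,2.15,.33,.61,.88],[.3,.1,0,2.1,0,.5,1.2],[.6,.1,-.4,2.1,-.4,.5,1.5],[0,.2,.4,2.1,.8,.5,.8],[-.4,.3,.0,1.8,0,1.3,.5],[0,.2,-.5,2,-.8,1.5,1.])]
def best(p,R):
    r=[ik(p,R,s) for s in seeds]; i=min(range(len(r)),key=lambda i:round(r[i][0],2)); return round(r[i][0],3),r[i][1].round(2).tolist()
for e in (-35,-45,-50,-55,-60,-68):
    T=tool(AZ,e); print('grasp',e,best(G-.003*u(AZ,e),T),'pre',best(G-.083*u(AZ,e)+[0,0,.03],T)[0])
for e in (-112,-122,-127,-132,-137,-145,-157):
  for az in (-14,10,25,40):
    print('tap',e,az,[best([x,y,.13],tool(az,e))[0] for x,y in ((.6,.21),(.55,.2),(.6,.16),(.6,.27))])
E
```

```text
grasp -35 (np.float64(0.0), [1.33, 1.09, -1.07, 2.33, 2.8, 0.86, -0.42]) pre 0.088
grasp -45 (np.float64(0.0), [1.27, 0.94, -1.04, 2.26, 2.49, 0.67, -0.31]) pre 0.0
grasp -50 (np.float64(0.0), [1.2, 0.84, -0.97, 2.22, 2.33, 0.55, -0.26]) pre 0.0
grasp -55 (np.float64(0.0), [1.09, 0.73, -0.83, 2.18, 2.15, 0.4, -0.18]) pre 0.0
grasp -60 (np.float64(0.0), [1.0, 0.67, -0.73, 2.14, 1.81, 0.31, 0.09]) pre 0.0
grasp -68 (np.float64(0.0), [0.24, 0.53, 0.21, 2.1, -0.89, 0.21, 2.57]) pre 0.0
tap -112 -14 [np.float64(0.0), np.float64(0.0), np.float64(0.0), np.float64(0.0)]
tap -112 10 [np.float64(0.0), np.float64(0.0), np.float64(0.0), np.float64(0.0)]
tap -112 25 [np.float64(0.0), np.float64(0.0), np.float64(0.0), np.float64(0.0)]
tap -112 40 [np.float64(0.0), np.float64(0.0), np.float64(0.0), np.float64(0.0)]
tap -122 -14 [np.float64(0.0), np.float64(0.0), np.float64(0.0), np.float64(0.0)]
tap -122 10 [np.float64(0.0), np.float64(0.0), np.float64(0.0), np.float64(0.0)]
tap -122 25 [np.float64(0.0), np.float64(0.0), np.float64(0.0), np.float64(0.0)]
tap -122 40 [np.float64(0.0), np.float64(0.0
[... 1033 characters left out ...]
 -14 [np.float64(0.019), np.float64(0.0), np.float64(0.029), np.float64(0.011)]
tap -145 10 [np.float64(0.142), np.float64(0.068), np.float64(0.129), np.float64(0.159)]
tap -145 25 [np.float64(0.149), np.float64(0.077), np.float64(0.119), np.float64(0.185)]
tap -145 40 [np.float64(0.099), np.float64(0.031), np.float64(0.054), np.float64(0.153)]
tap -157 -14 [np.float64(0.148), np.float64(0.073), np.float64(0.166), np.float64(0.13)]
tap -157 10 [np.float64(0.308), np.float64(0.233), np.float64(0.298), np.float64(0.32)]
tap -157 25 [np.float64(0.318), np.float64(0.246), np.float64(0.284), np.float64(0.357)]
tap -157 40 [np.float64(0.25), np.float64(0.183), np.float64(0.198), np.float64(0.312)]
```

```bash
cat > scan.py <<'E'
from h import *; from kin import *
from scipy.spatial.transform import Slerp
def step(p,R,q,m=.06):  # local IK near q
    return ik(p,R,q,m)
def path(q,p0,R0,p1,R1,n=14):
    S=Slerp([0,1],Ro.concatenate([R0,R1])); worst=0;mj=0
    for t in np.linspace(0,1,n+1)[1:]:
        e,qn=step(p0+(np.array(p1)-p0)*t,S(t),q); worst=max(worst,e); mj=max(mj,abs(qn-q).max()); q=qn
    return worst,mj,q
E
python3 - <<'E'
from scan import *
for e in (-72,-68,-55):
    T=tool(AZ,e)
    for sd in ([.3,.5,0,2.0,0,.3,1.5],[.6,.5,-.4,2.0,.4,.3,1.5],[0,.5,.4,2.0,-.4,.3,1.5],[.3,.5,0,2.1,2.9,.3,-1.5],[1.2,.8,-1,2.2,2.4,.5,-.3]):
        g,q=ik(G-.003*u(AZ,e),T,np.array(sd))
        if g>.004: continue
        print('GRASP',e,q.round(2))
        up=G+[0,0,.15]; w,mj,qu=path(q,G-.003*u(AZ,e),T,up,T)
        print('  lift',round(w,3),round(mj,2),qu.round(2))
        for L in (35,25):
            el=e-(112-L)
            for az in range(-120,121,20):
                w,mj,qm=path(qu,up,T,[.52,-.02,.27],tool((AZ+az)/2,(e+el)/2))
                w2,mj2,qt=path(qm,np.array([.52,-.02,.27]),tool((AZ+az)/2,(e+el)/2),[.59,.2,.1],tool(az,el))
                if max(w,w2)<.01: print('   tap L',L,'az',az,round(max(mj,mj2),2),qt.round(2))
E
```

```text
GRASP -72 [ 0.49  0.54 -0.11  2.04  0.04  0.25  1.69]
  lift 0.0 0.02 [ 0.52  0.32 -0.15  1.94  0.01  0.57  1.71]
   tap L 35 az -100 0.11 [ 0.41  0.83 -0.5   1.97 -1.23  0.71  0.99]
   tap L 35 az -80 0.08 [ 0.26  0.87 -0.34  1.76 -0.92  1.03  0.87]
   tap L 35 az -60 0.07 [ 0.17  0.95 -0.29  1.54 -0.68  1.3   0.85]
   tap L 35 az -40 0.06 [ 0.06  1.03 -0.28  1.33 -0.48  1.56  0.9 ]
   tap L 35 az -20 0.07 [-0.05  1.1  -0.26  1.16 -0.3   1.78  1.02]
   tap L 35 az 60 0.19 [-0.68  1.08  0.21  1.21  0.3   1.78  2.05]
   tap L 35 az 80 0.06 [-0.5   1.02 -0.28  1.36  0.78  1.76  1.94]
   tap L 35 az 100 0.06 [-0.53  0.94 -0.31  1.57  0.99  1.59  2.01]
   tap L 35 az 120 0.07 [-0.55  0.85 -0.33  1.79  1.23  1.42  2.03]
   tap L 25 az -100 0.17 [ 0.55  0.97 -0.63  1.95 -1.23  0.74  1.1 ]
   tap L 25 az -80 0.08 [ 0.3   0.95 -0.35  1.73 -0.99  1.15  0.96]
   tap L 25 az -60 0.07 [ 0.2   1.03 -0.31  1.49 -0.75  1.42  0.9 ]
   tap L 25 az -40 0.07 [ 0.08  1.12 -0.28  1.27 -0.55  1.69  0.91]
   tap L 25 az 80 0.09 [-0.69  1.08  0.03  1.31  0.67  1.78  2.06]
   tap L 25 az 100 0.07 [-0.59  1.0
[... 17496 characters left out ...]
78  1.43  1.62  2.07]
   tap L 25 az -120 0.66 [ 0.85  1.3  -1.34  2.11  1.8   0.36 -2.01]
   tap L 25 az -100 0.09 [ 0.75  1.09 -1.1   1.94  0.03  0.36 -0.12]
   tap L 25 az -80 0.09 [ 0.67  1.15 -1.09  1.74  0.06  0.75  0.06]
   tap L 25 az -60 0.09 [ 0.55  1.2  -1.06  1.53  0.11  1.1   0.23]
   tap L 25 az -40 0.09 [ 0.41  1.24 -1.04  1.35  0.18  1.42  0.4 ]
   tap L 25 az -20 0.1 [ 0.26  1.27 -1.01  1.19  0.27  1.69  0.59]
   tap L 25 az 60 0.17 [-0.42  1.03 -0.26  1.24  0.53  1.78  1.82]
   tap L 25 az 80 0.13 [-0.31  1.03 -0.58  1.39  0.91  1.78  1.84]
   tap L 25 az 100 0.14 [-0.22  1.04 -0.8   1.57  1.22  1.78  1.91]
   tap L 25 az 120 0.15 [-0.13  1.04 -0.93  1.77  1.48  1.73  2.01]
```

```bash
sed -i '$a E0=-72' h.py; python3 - <<'E'
from h import *
o,p,R=now()
plan(p,R,[([.52,-.06,.27],tool(-8,-72)),(G-.095*u(AZ,E0),tool(AZ,E0))])
E
```

```text
MOVE [-33.0, -30.0, -2.0] [-0.076, 0.379, 0.037] rows>= 4
 at [ 0.52 -0.06  0.27]
MOVE [-1.0, -93.0, 57.0] [0.016, 0.0, 0.05] rows>= 3
MOVE [-5.0, -92.0, 58.0] [0.016, 0.0, 0.049] rows>= 3
 at [ 0.53  -0.249  0.162]
```

servo_tool(
  plan=[
    [-33, -30, -2, -0.076, 0.379, 0.037, 1],
    [-33, -30, -2, -0.076, 0.379, 0.037, 1],
    [-33, -30, -2, -0.076, 0.379, 0.037, 1],
    [-33, -30, -2, -0.076, 0.379, 0.037, 1],
    [-33, -30, -2, -0.076, 0.379, 0.037, 1],
  ],
)

```text
t: 2.43
eef_pos: [0.5162, -0.0646, 0.2646]
ee_rot: [0.251, 0.074, 0.963, -0.068]
ft_force: [0.2, 0.1, -0.6]
grip_width: 0.0852
gripper_force: 0.0
```

servo_tool(
  plan=[
    [-1, -93, 57, 0.016, 0, 0.05, 1],
    [-1, -93, 57, 0.016, 0, 0.05, 1],
    [-1, -93, 57, 0.016, 0, 0.05, 1],
    [-1, -93, 57, 0.016, 0, 0.05, 1],
  ],
)

```text
t: 2.77
eef_pos: [0.5266, -0.1707, 0.2228]
ee_rot: [0.251, 0.104, 0.96, -0.072]
ft_force: [-0.9, -0.3, 0.4]
grip_width: 0.0857
gripper_force: 0.0
```

servo_tool(
  plan=[
    [-5, -92, 58, 0.016, 0, 0.05, 1],
    [-5, -92, 58, 0.016, 0, 0.05, 1],
    [-5, -92, 58, 0.016, 0, 0.05, 1],
    [-5, -92, 58, 0.016, 0, 0.05, 1],
  ],
)

```text
t: 3.1
eef_pos: [0.537, -0.2719, 0.1832]
ee_rot: [0.253, 0.131, 0.956, -0.072]
ft_force: [-0.6, -0.2, 0.4]
grip_width: 0.0853
gripper_force: 0.0
```

```bash
python3 - <<'E'
from h import *
from cell import *
o,p,R=now()
print(o['t'],p.round(4),R.as_matrix().round(2).tolist(),o['q'].round(2))
im,d=read_camera('wrist'); np.savez('pics/w1.npz',im=im,d=d,**camera_params('wrist')); cv2.imwrite('pics/w1.png',im)
im,W,d=cloud('pics/w1.npz'); 
try:
    N,n,c,wh,B=tinfit(W,im); print(N,n.round(3),c.round(4),wh);print(B.round(4))
except Exception as e: print(e)
plan(p,R,[(G-.095*u(AZ,E0),tool(AZ,E0))])
E
```

```text
3.1 [ 0.537  -0.2719  0.1832] [[-0.84, 0.29, 0.46], [0.21, 0.96, -0.2], [-0.5, -0.07, -0.86]] [ 0.54  0.31 -0.15  2.15  0.31  0.16  1.42]
20280 [-0.364  0.09   0.927] [ 0.5539 -0.2504  0.0908] (60.196224212646484, 100.58220672607422)
[[ 0.6064 -0.2324  0.1096]
 [ 0.5159 -0.21    0.0719]
 [ 0.5014 -0.2684  0.0719]
 [ 0.5919 -0.2908  0.1096]]
MOVE [21.0, 22.0, 10.0] [-0.086, 0.212, -0.013] rows>= 2
 at [ 0.53  -0.248  0.162]
```

View pics/w1.png

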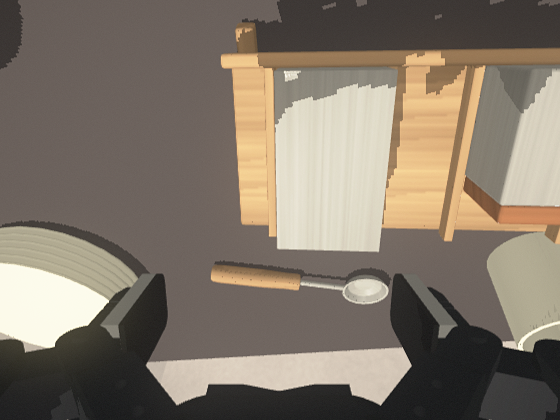

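```bash
sed -i '$a G=np.array([.561,-.252,.072])' h.py; python3 - <<'E'
from h import *
o,p,R=now()
plan(p,R,[(G-.095*u(AZ,E0),tool(AZ,E0))])
E
```

```text
MOVE [20.0, 23.0, 11.0] [-0.084, 0.212, -0.01] rows>= 2
 at [ 0.532 -0.245  0.163]
```

servo_tool(
  plan=[
    [20, 23, 11, -0.084, 0.212, -0.01, 1],
    [20, 23, 11, -0.084, 0.212, -0.01, 1],
    [20, 23, 11, -0.084, 0.212, -0.01, 1],
    [20, 23, 11, -0.084, 0.212, -0.01, 1],
  ],
)

```text
t: 3.48
eef_pos: [0.535, -0.2423, 0.1649]
ee_rot: [0.159, 0.118, 0.98, -0.02]
ft_force: [-0.9, 0.8, -0.3]
grip_width: 0.0852
gripper_force: 0.0
```

```bash
python3 - <<'E'
from h import *
o,p,R=now()
print(p.round(4),R.as_matrix().round(2).tolist(),o['q'].round(2))
T=tool(AZ,E0)
plan(p,R,[(G-.095*u(AZ,E0),T),(G-.003*u(AZ,E0),T)])
E
```

```text
[ 0.535  -0.2423  0.1649] [[-0.92, 0.24, 0.31], [0.22, 0.97, -0.08], [-0.32, -0.0, -0.95]] [ 0.68  0.39 -0.34  2.04  0.2   0.43  1.54]
MOVE [2.5, -3.1, 1.9] [0.001, 0.007, 0.006] rows>= 1
 at [ 0.533 -0.245  0.162]
MOVE [-0.0, 0.0, 92.0] [-0.0, 0.0, -0.0] rows>= 3
 at [ 0.56  -0.252  0.075]
```

servo_tool(
  plan=[
    [2.5, -3, 10, 0, 0.007, 0.006, 1],
    [2.5, -3, 30, 0, 0.007, 0.006, 1],
    [2.5, -3, 50, 0, 0.007, 0.006, 1],
    [2.5, -3, 50, 0, 0.007, 0.006, 1],
  ],
)

```text
t: 3.82
eef_pos: [0.5439, -0.247, 0.1122]
ee_rot: [0.151, 0.12, 0.981, -0.018]
ft_force: [-0.7, 0.4, -0.1]
grip_width: 0.0854
gripper_force: 0.0
```

```bash
python3 - <<'E'
from h import *
o,p,R=now()
print(p.round(4),R.as_matrix().round(2).tolist(),o['q'].round(2))
plan(p,R,[(G-.003*u(AZ,E0),tool(AZ,E0))])
E
```

```text
[ 0.5439 -0.247   0.1122] [[-0.93, 0.24, 0.29], [0.23, 0.97, -0.07], [-0.3, 0.0, -0.95]] [ 0.62  0.48 -0.28  2.03  0.25  0.35  1.5 ]
MOVE [-5.0, -1.0, 41.0] [0.001, -0.009, 0.001] rows>= 1
 at [ 0.56  -0.252  0.075]
```

servo_tool(
  plan=[
    [-2, -1, 15, 0, -0.009, 0, 1],
    [-5, -1, 41, 0, -0.009, 0, 1],
    [-5, -1, 41, 0, -0.009, 0, 1],
  ],
  newtons=90,
)

```text
t: 4.07
eef_pos: [0.5612, -0.2522, 0.0754]
ee_rot: [0.156, 0.12, 0.98, -0.019]
ft_force: [0.1, 1.0, -0.4]
grip_width: 0.0854
gripper_force: 0.0
```

servo_tool(
  plan=[
    [0, 0, 0, 0, 0, 0, -1],
    [0, 0, 0, 0, 0, 0, -1],
    [0, 0, 0, 0, 0, 0, -1],
    [0, 0, 0, 0, 0, 0, -1],
    [0, 0, 0, 0, 0, 0, -1],
  ],
)

```text
t: 4.48
eef_pos: [0.5623, -0.2535, 0.0802]
ee_rot: [0.158, 0.12, 0.98, -0.019]
ft_force: [-4.4, 2.8, 7.0]
grip_width: 0.059
gripper_force: 97.6
```

```bash
python3 - <<'E'
from h import *
o,p,R=now()
print(p.round(4),R.as_matrix().round(3).tolist(),o['q'].round(2),o['ft_force'],o['grip_width'])
np.savez('grasp.npz',p=p,R=R.as_matrix())
T=tool(AZ,E0)
zt=np.array([.9272*.9703,-.9272*.2419,.3746])
plan(p,R,[(p+[-.007,.002,.03]+0*zt,R),([.55,-.2,.25],R)])
E
```

```text
[ 0.5623 -0.2535  0.0802] [[-0.921, 0.241, 0.306], [0.229, 0.97, -0.076], [-0.315, 0.0, -0.949]] [ 0.58  0.56 -0.24  2.01  0.28  0.28  1.47] [-4.37352839  2.81577527  6.98543041] 0.058989514145554096
MOVE [-3.0, 0.0, -31.0] [0.0, 0.0, 0.0] rows>= 1
 at [ 0.556 -0.252  0.111]
MOVE [-27.0, 49.0, -138.0] [0.0, 0.0, 0.0] rows>= 4
 at [ 0.55 -0.2   0.25]
```

servo_tool(
  plan=[
    [-1, 0, -10, 0, 0, 0, -1],
    [-2, 0, -25, 0, 0, 0, -1],
    [-3, 0, -45, 0, 0, 0, -1],
    [-3, 0, -70, 0, 0, 0, -1],
    [-3, 0, -70, 0, 0, 0, -1],
  ],
)

```text
t: 4.9
eef_pos: [0.5445, -0.2496, 0.1506]
ee_rot: [0.161, 0.12, 0.979, -0.02]
ft_force: [0.6, -0.2, -1.2]
grip_width: 0.059
gripper_force: 97.4
```

```bash
python3 - <<'E'
from h import *
from cell import *
o,p,R=now()
print(o['t'],p.round(4),R.as_matrix().round(2).tolist(),o['q'].round(2),o['ft_force'],o['grip_width'])
im,d=read_camera('scene'); np.savez('pics/s1.npz',im=im,d=d,**camera_params('scene')); cv2.imwrite('pics/s1.png',cv2.resize(im[150:330,170:410],None,fx=3,fy=3))
plan(p,R,[([.56,-.10,.30],tool(-37,-110)),([.57,.18,.25],tool(-60,-154)),([.57,.22,.125],tool(-60,-154))],deg=30,mm=150)
E
```

```text
4.9 [ 0.5445 -0.2496  0.1506] [[-0.92, 0.24, 0.31], [0.23, 0.97, -0.08], [-0.32, -0.0, -0.95]] [ 0.67  0.42 -0.33  2.02  0.23  0.4   1.52] [ 0.62482284 -0.16587743 -1.21359578] 0.05895426274767232
MOVE [-14.0, 74.0, -74.0] [-0.003, 0.333, 0.205] rows>= 4
MOVE [26.0, 74.0, -72.0] [-0.003, 0.332, 0.204] rows>= 4
 at [ 0.561 -0.1    0.3  ]
MOVE [67.0, 115.0, 51.0] [-0.137, 0.379, 0.153] rows>= 4
MOVE [56.0, 95.0, 89.0] [-0.138, 0.378, 0.153] rows>= 4
 at [0.57 0.18 0.25]
MOVE [-97.0, 20.0, 86.0] [0.0, 0.0, -0.0] rows>= 4
 at [0.57  0.22  0.125]
```

View pics/s1.png

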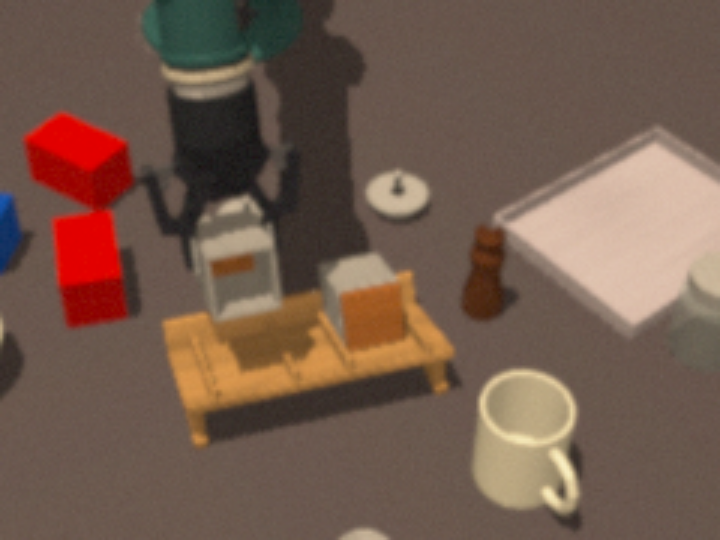

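servo_tool(
  plan=[
    [-3, 12, -20, 0, 0.05, 0.03, -1],
    [-7, 37, -40, -0.001, 0.16, 0.1, -1],
    [-12, 60, -60, -0.002, 0.27, 0.165, -1],
    [-14, 74, -74, -0.003, 0.333, 0.205, -1],
    [-14, 74, -74, -0.003, 0.333, 0.205, -1],
  ],
)

```text
t: 5.37
eef_pos: [0.5564, -0.1714, 0.2236]
ee_rot: [-0.003, 0.219, 0.976, 0.02]
ft_force: [1.0, -0.1, -1.5]
grip_width: 0.0587
gripper_force: 98.7
```

servo_tool(
  plan=[
    [6, 18, -18, 0, 0.08, 0.05, -1],
    [13, 37, -36, -0.001, 0.166, 0.1, -1],
    [20, 56, -54, -0.002, 0.25, 0.15, -1],
    [26, 74, -72, -0.003, 0.332, 0.204, -1],
    [26, 74, -72, -0.003, 0.332, 0.204, -1],
  ],
)

```text
t: 5.78
eef_pos: [0.5629, -0.0973, 0.2964]
ee_rot: [-0.167, 0.311, 0.934, 0.057]
ft_force: [0.6, -0.4, -2.2]
grip_width: 0.0587
gripper_force: 98.6
```

servo_tool(
  plan=[
    [15, 28, 12, -0.034, 0.094, 0.038, -1],
    [30, 57, 25, -0.07, 0.19, 0.076, -1],
    [48, 86, 38, -0.1, 0.28, 0.115, -1],
    [67, 115, 51, -0.137, 0.379, 0.153, -1],
    [67, 115, 51, -0.137, 0.379, 0.153, -1],
  ],
)

```text
t: 6.2
eef_pos: [0.563, 0.0449, 0.266]
ee_rot: [-0.327, 0.376, 0.851, 0.164]
ft_force: [-1.4, 0.2, -3.5]
grip_width: 0.0589
gripper_force: 98.4
```

```bash
python3 - <<'E'
from h import *
o,p,R=now()
print(o['t'],p.round(4),R.as_matrix().round(2).tolist(),o['q'].round(2),o['ft_force'],o['grip_width'])
plan(p,R,[([.57,.18,.25],tool(-60,-154)),([.57,.22,.125],tool(-60,-154))],deg=34,mm=150)
E
```

```text
6.2 [0.563  0.0449 0.266 ] [[-0.5, 0.75, -0.43], [0.53, 0.66, 0.53], [0.68, 0.03, -0.73]] [ 0.36  0.65 -0.38  1.51 -0.33  1.53  0.83] [-1.36864033  0.24419077 -3.50151882] 0.058880980691697234
MOVE [57.0, 94.0, 80.0] [-0.144, 0.363, 0.149] rows>= 4
 at [0.57  0.18  0.249]
MOVE [-97.0, 20.0, 86.0] [0.0, -0.0, -0.0] rows>= 4
 at [0.57  0.22  0.125]
```

servo_tool(
  plan=[
    [14, 23, 20, -0.036, 0.09, 0.037, -1],
    [28, 47, 40, -0.072, 0.18, 0.075, -1],
    [42, 70, 60, -0.108, 0.27, 0.112, -1],
    [57, 94, 80, -0.144, 0.363, 0.149, -1],
    [57, 94, 80, -0.144, 0.363, 0.149, -1],
  ],
)

```text
t: 6.62
eef_pos: [0.5692, 0.1788, 0.2485]
ee_rot: [-0.459, 0.425, 0.734, 0.264]
ft_force: [-2.1, 0.7, -3.0]
grip_width: 0.0588
gripper_force: 98.4
```

```bash
python3 - <<'E'
from h import *
o,p,R=now()
print(o['t'],p.round(4),R.as_matrix().round(2).tolist(),o['q'].round(2),o['ft_force'],o['grip_width'])
plan(p,R,[([.57,.22,.125],tool(-60,-154))],deg=34,mm=170)
E
```

```text
6.6167 [0.5692 0.1788 0.2485] [[-0.22, 0.87, -0.45], [0.38, 0.5, 0.78], [0.9, -0.0, -0.44]] [ 0.32  0.79 -0.46  1.54 -0.65  1.47  0.7 ] [-2.07810016  0.69694777 -3.04574937] 0.05879403635571884
MOVE [-95.0, 22.0, 86.0] [-0.0, 0.002, -0.003] rows>= 4
 at [0.57  0.22  0.125]
```

servo_tool(
  plan=[
    [-25, 5, 22, 0, 0, 0, -1],
    [-55, 12, 48, 0, 0, 0, -1],
    [-80, 18, 74, 0, 0.002, -0.003, -1],
    [-95, 22, 86, 0, 0.002, -0.003, -1],
    [-95, 22, 86, 0, 0.002, -0.003, -1],
  ],
)

```text
t: 7.03
eef_pos: [0.5716, 0.216, 0.1238]
ee_rot: [-0.456, 0.425, 0.736, 0.263]
ft_force: [-1.2, -0.2, -3.0]
grip_width: 0.0591
gripper_force: 98.9
```

servo_tool(
  plan=[
    [-11, 0, 5, 0, 0, 0, -1],
    [-22, 0, 11, 0, 0, 0, -1],
    [-36, 0, 18, 0, 0, 0, -1],
    [-36, 0, 18, 0, 0, 0, -1],
  ],
)

```text
t: 7.37
eef_pos: [0.5745, 0.2152, 0.0871]
ee_rot: [-0.454, 0.425, 0.737, 0.265]
ft_force: [-0.5, 0.3, -2.9]
grip_width: 0.0587
gripper_force: 98.8
```

```bash
python3 - <<'E'
from h import *
from cell import *
o,p,R=now()
print(o['t'],p.round(4),R.as_matrix().round(2).tolist(),o['q'].round(2),o['ft_force'],o['grip_width'])
im,d=read_camera('scene'); np.savez('pics/s2.npz',im=im,d=d,**camera_params('scene')); cv2.imwrite('pics/s2.png',cv2.resize(im[130:310,290:470],None,fx=3,fy=3))
E
```

```text
7.3667 [0.5745 0.2152 0.0871] [[-0.23, 0.87, -0.44], [0.38, 0.5, 0.78], [0.89, 0.0, -0.45]] [ 0.25  1.03 -0.43  1.53 -0.63  1.28  0.83] [-0.49903479  0.31986281 -2.88701094] 0.05868823972956447
```

View pics/s2.png

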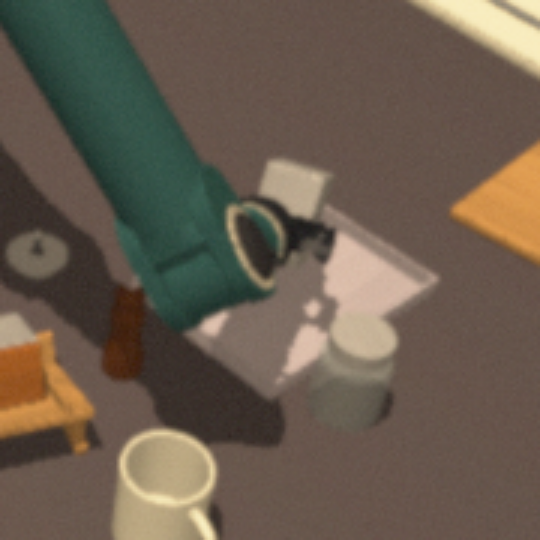

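servo_tool(
  plan=[
    [13, 0, -7, 0, 0, 0, -1],
    [-8, 0, 4, 0, 0, 0, -1],
    [-26, 0, 13, 0, 0, 0, -1],
    [0, 0, 0, 0, 0, 0, -1],
    [0, 0, 0, 0, 0, 0, -1],
  ],
)

```text
t: 7.83
eef_pos: [0.5772, 0.2176, 0.0953]
ee_rot: [-0.454, 0.422, 0.737, 0.269]
ft_force: [1.1, 1.6, -0.4]
grip_width: 0.0589
gripper_force: 99.1
```

servo_tool(
  plan=[
    [-8, 0, 4, 0, 0, 0, -1],
    [-14, 0, 7, 0, 0, 0, -1],
    [-14, 0, 7, 0, 0, 0, -1],
  ],
)

```text
t: 8.08
eef_pos: [0.5745, 0.2163, 0.0732]
ee_rot: [-0.455, 0.424, 0.737, 0.266]
ft_force: [-0.2, -0.3, -2.8]
grip_width: 0.0588
gripper_force: 99.4
```

servo_tool(
  plan=[
    [-4, 0, 2, 0, 0, 0, -1],
    [-7, 0, 3.5, 0, 0, 0, -1],
    [-7, 0, 3.5, 0, 0, 0, -1],
  ],
)

```text
t: 8.33
eef_pos: [0.575, 0.2169, 0.066]
ee_rot: [-0.455, 0.424, 0.737, 0.266]
ft_force: [0.3, -0.8, -2.0]
grip_width: 0.0592
gripper_force: 99.8
```

```bash
python3 - <<'E'
from h import *
o,p,R=now(); print(p,R.as_matrix().round(2).tolist(),o['ft_force'])
E
```

```text
[0.57499689 0.2168752  0.06598775] [[-0.23, 0.87, -0.44], [0.38, 0.5, 0.78], [0.9, 0.01, -0.44]] [ 0.26839354 -0.75536032 -1.99279307]
```

servo_tool(
  plan=[
    [36, 0, -18, 0, 0, 0, -1],
    [18, 0, -9, 0, 0, 0, -1],
    [-7, 0, 3.5, 0, 0, 0, -1],
    [-8, 0, 4, 0, 0, 0, -1],
  ],
)

```text
t: 8.67
eef_pos: [0.5773, 0.2196, 0.0623]
ee_rot: [-0.457, 0.422, 0.734, 0.271]
ft_force: [1.3, -0.0, 17.8]
grip_width: 0.0587
gripper_force: 106.8
```

servo_tool(
  plan=[
    [25, 0, -12, 0, 0, 0, -1],
    [45, 0, -22, 0, 0, 0, -1],
    [45, 0, -22, 0, 0, 0, -1],
    [45, 0, -22, 0, 0, 0, -1],
  ],
)

```text
t: 9.0
eef_pos: [0.5755, 0.2171, 0.1088]
ee_rot: [-0.453, 0.423, 0.738, 0.267]
ft_force: [0.2, -0.5, -2.6]
grip_width: 0.0587
gripper_force: 105.9
```

```bash
python3 - <<'E'
from h import *
from cell import *
o,p,R=now()
print(o['t'],p.round(4),R.as_matrix().round(2).tolist(),o['q'].round(2),o['ft_force'],o['grip_width'])
im,d=read_camera('top'); np.savez('pics/t3.npz',im=im,d=d,**camera_params('top')); a=cv2.resize(im[130:250,120:260],None,fx=3,fy=3)
im,d=read_camera('wrist'); b=cv2.resize(im,(480,360)); cv2.imwrite('pics/t3.png',np.hstack([a[:,:320],b]))
E
```

```text
9.0 [0.5755 0.2171 0.1088] [[-0.23, 0.87, -0.44], [0.38, 0.5, 0.78], [0.89, 0.01, -0.45]] [ 0.25  0.99 -0.44  1.54 -0.63  1.29  0.81] [ 0.15400873 -0.53525633 -2.59228277] 0.058745580240966155
```

View pics/t3.png

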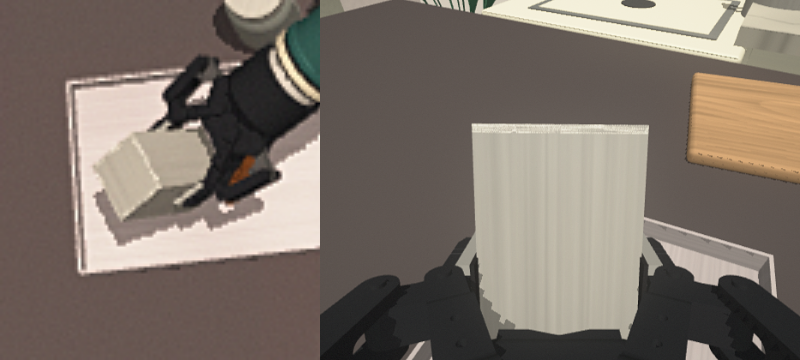

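The image shows the lid's brown at (240,170), on the mouth side beneath the gripper. I'll lift the tin and check whether the lid is out.

servo_tool(
  plan=[
    [20, 0, -10, 0, 0, 0, -1],
    [50, 0, -25, 0, 0, 0, -1],
    [90, 0, -45, 0, 0, 0, -1],
    [125, 0, -62, 0, 0, 0, -1],
    [125, 0, -62, 0, 0, 0, -1],
  ],
)

```text
t: 9.52
eef_pos: [0.576, 0.2181, 0.2548]
ee_rot: [-0.452, 0.421, 0.739, 0.27]
ft_force: [1.9, 1.8, -1.6]
grip_width: 0.0588
gripper_force: 105.9
```

```bash
python3 - <<'E'
from h import *
from cell import *
o,p,R=now()
print(o['t'],p.round(4),R.as_matrix().round(2).tolist(),o['q'].round(2),o['ft_force'],o['grip_width'])
for n in('top','scene'):
    im,d=read_camera(n); np.savez(f'pics/{n}4.npz',im=im,d=d,**camera_params(n))
    im,W,d=cloud(f'pics/{n}4.npz'); hsv=cv2.cvtColor(im,cv2.COLOR_BGR2HSV)
    m=(abs(W[...,0]-.6)<.12)&(abs(W[...,1]-.21)<.15)&(hsv[...,1]>130)&(hsv[...,0]<22)&(W[...,2]>0)
    print(n,m.sum(),W[m].mean(0) if m.any() else 0, (W[m][:,2].min(),W[m][:,2].max()) if m.any() else 0, np.argwhere(m).mean(0))
plan(p,R,[([.563,.045,.266],tool(-48,-133)),([.563,-.10,.30],tool(-37,-110))],deg=34,mm=150)
E
```

```text
9.5167 [0.576  0.2181 0.2548] [[-0.24, 0.87, -0.44], [0.38, 0.5, 0.78], [0.89, 0.02, -0.45]] [ 0.28  0.79 -0.48  1.53 -0.67  1.43  0.67] [ 1.93067477  1.81236005 -1.58598227] 0.058751660466654816
top 230 [0.58386254 0.1761308  0.02404181] (np.float64(0.0005113184052725846), np.float64(0.27875876254051274)) [187.55217391 198.09565217]
scene 177 [0.59483498 0.17340475 0.01843978] (np.float64(3.05190181526913e-05), np.float64(0.03460854158108489)) [226.79661017 374.49152542]
MOVE [-26.0, -49.0, -67.0] [0.09, -0.177, -0.056] rows>= 3
MOVE [-35.0, -56.0, -57.0] [0.09, -0.178, -0.056] rows>= 3
 at [0.563 0.045 0.266]
MOVE [-55.0, -97.0, -98.0] [0.101, -0.4, -0.165] rows>= 4
 at [ 0.563 -0.1    0.3  ]
```

The lid lies on the tray at about (0.59, 0.175), up to 35 mm high, which is well clear of the tin. I'm returning the tin to the rack.

servo_tool(
  plan=[
    [-8, -15, -20, 0.027, -0.05, -0.017, -1],
    [-17, -33, -44, 0.06, -0.12, -0.037, -1],
    [-26, -49, -67, 0.09, -0.177, -0.056, -1],
    [-26, -49, -67, 0.09, -0.177, -0.056, -1],
  ],
)

```text
t: 9.95
eef_pos: [0.5682, 0.1246, 0.2519]
ee_rot: [-0.397, 0.407, 0.797, 0.206]
ft_force: [0.7, -1.2, -1.1]
grip_width: 0.059
gripper_force: 105.8
```

servo_tool(
  plan=[
    [-12, -19, -19, 0.03, -0.06, -0.02, -1],
    [-24, -38, -38, 0.06, -0.12, -0.038, -1],
    [-35, -56, -57, 0.09, -0.178, -0.056, -1],
    [-35, -56, -57, 0.09, -0.178, -0.056, -1],
  ],
)

```text
t: 10.28
eef_pos: [0.5612, 0.0383, 0.2575]
ee_rot: [-0.337, 0.382, 0.848, 0.144]
ft_force: [0.3, -0.7, -1.3]
grip_width: 0.059
gripper_force: 105.7
```

servo_tool(
  plan=[
    [-14, -24, -24, 0.025, -0.1, -0.04, -1],
    [-28, -48, -49, 0.05, -0.2, -0.082, -1],
    [-41, -73, -74, 0.076, -0.3, -0.124, -1],
    [-55, -97, -98, 0.101, -0.4, -0.165, -1],
    [-55, -97, -98, 0.101, -0.4, -0.165, -1],
  ],
)

```text
t: 10.7
eef_pos: [0.5603, -0.1069, 0.2946]
ee_rot: [-0.166, 0.316, 0.933, 0.05]
ft_force: [-0.1, -0.9, -1.5]
grip_width: 0.0588
gripper_force: 105.7
```

```bash
python3 - <<'E'
from h import *
o,p,R=now()
print(o['t'],p.round(4),R.as_matrix().round(2).tolist(),o['q'].round(2),o['ft_force'],o['grip_width'])
g=np.load('grasp.npz'); RG=Ro.from_matrix(g['R'])
plan(p,R,[([.545,-.20,.225],tool(-25,-90)),(g['p']+[-.026,.0065,.085],RG)],deg=34,mm=150)
E
```

```text
10.7 [ 0.5603 -0.1069  0.2946] [[-0.75, 0.61, -0.28], [0.57, 0.8, 0.2], [0.34, -0.01, -0.94]] [ 0.42  0.49 -0.3   1.53 -0.02  1.45  1.05] [-0.06172855 -0.89530308 -1.4861215 ] 0.0588320427511696
MOVE [-66.0, -83.0, 51.0] [0.025, -0.347, -0.214] rows>= 4
 at [ 0.545 -0.201  0.225]
MOVE [-12.0, -46.0, 60.0] [-0.031, -0.32, -0.191] rows>= 3
 at [ 0.537 -0.247  0.165]
```

servo_tool(
  plan=[
    [-16, -20, 12, 0.006, -0.085, -0.053, -1],
    [-33, -41, 25, 0.012, -0.17, -0.107, -1],
    [-50, -62, 38, 0.018, -0.26, -0.16, -1],
    [-66, -83, 51, 0.025, -0.347, -0.214, -1],
    [-66, -83, 51, 0.025, -0.347, -0.214, -1],
  ],
)

```text
t: 11.12
eef_pos: [0.539, -0.1974, 0.2176]
ee_rot: [-0.008, 0.216, 0.976, 0.002]
ft_force: [-2.2, 0.5, -2.7]
grip_width: 0.0591
gripper_force: 105.6
```

servo_tool(
  plan=[
    [-3, -12, 15, -0.008, -0.08, -0.048, -1],
    [-6, -23, 30, -0.015, -0.16, -0.095, -1],
    [-9, -35, 45, -0.023, -0.24, -0.143, -1],
    [-12, -46, 60, -0.031, -0.32, -0.191, -1],
    [-12, -46, 60, -0.031, -0.32, -0.191, -1],
  ],
)

```text
t: 11.53
eef_pos: [0.5303, -0.2411, 0.1569]
ee_rot: [0.15, 0.121, 0.981, -0.014]
ft_force: [-1.7, -1.2, -3.0]
grip_width: 0.0591
gripper_force: 105.6
```

```bash
python3 - <<'E'
from h import *
from cell import *
o,p,R=now()
print(o['t'],p.round(4),R.as_matrix().round(3).tolist(),o['q'].round(2),o['ft_force'],o['grip_width'])
im,d=read_camera('wrist'); np.savez('pics/w5.npz',im=im,d=d,**camera_params('wrist')); cv2.imwrite('pics/w5.png',im)
im,W,d=cloud('pics/w5.npz')
g=np.load('grasp.npz'); RG=Ro.from_matrix(g['R'])
N,n,c,wh,B=tinfit(W,im,c=(p[0],p[1]),r=.12)
print(N,n.round(3),c.round(4),wh);print(B.round(4))
# tin top centre in tool frame now vs at grasp (seat top centre .5539 -.2504 .0908)
print('tin ctr in tool',(R.inv().apply(c-p)*1000).round(1),'at grasp',(RG.inv().apply(np.array([.5539,-.2504,.0908])-g['p'])*1000).round(1))
n0=np.array([-.364,.090,.927]); print('normal',R.inv().apply(n).round(3),RG.inv().apply(n0).round(3))
plan(p,R,[(g['p']+.08*np.array([-.363,.091,.927]),RG)])
E
```

```text
11.5333 [ 0.5303 -0.2411  0.1569] [[-0.926, 0.241, 0.292], [0.233, 0.97, -0.064], [-0.299, 0.009, -0.954]] [ 0.68  0.4  -0.34  2.04  0.19  0.43  1.55] [-1.67021825 -1.15939713 -3.04785751] 0.05912268644505556Traceback (most recent call last):
  File "<stdin>", line 8, in <module>
  File "h.py", line 18, in tinfit
    Q=P[best];c0=Q.mean(0);n=np.linalg.svd(Q-c0)[2][2];n*=np.sign(n[2])
                             ~~~~~~~~~~~~~^^^^^^
    u, s, vh = gufunc(a, signature=signature)
               ~~~~~~^^^^^^^^^^^^^^^^^^^^^^^^
numpy._core._exceptions._ArrayMemoryError: Unable to allocate 16.8 GiB for an array with shape (47440, 47440) and data type float64
```

View pics/w5.png

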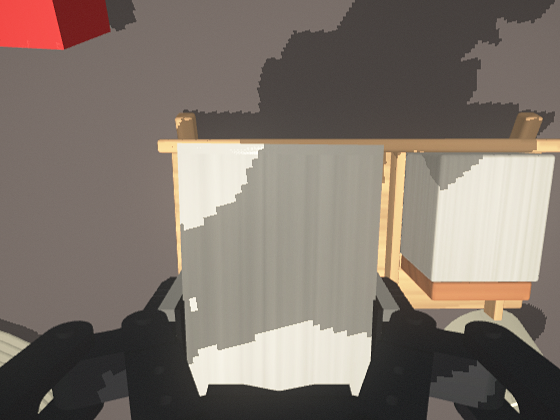

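```bash
sed -i 's/    P=W\[m\]/    P=W[m][::max(1,m.sum()\/\/4000)]/; s/linalg.svd(Q-c0)/linalg.svd(Q-c0,full_matrices=False)/' h.py; python3 - <<'E'
from h import *
o,p,R=now()
im,W,d=cloud('pics/w5.npz')
g=np.load('grasp.npz'); RG=Ro.from_matrix(g['R'])
im2=im.copy(); im2[im.max(-1)<75]=[0,0,255]  # drop dark gripper
N,n,c,wh,B=tinfit(W,im2,c=(p[0],p[1]),r=.12)
print(N,n.round(3),c.round(4),wh)
B0=np.array([[.5159,-.21,.0719],[.5014,-.2684,.0719]])
print('corners in tool',(R.inv().apply(B-p)*1000).round(1).tolist(),'at grasp',(RG.inv().apply(B0-g['p'])*1000).round(1).tolist())
print('normal',R.inv().apply(n).round(3),RG.inv().apply([-.364,.090,.927]).round(3))
plan(p,R,[(g['p']+.08*np.array([-.363,.091,.927]),RG)])
E
```

```text
3362 [-0.385  0.094  0.918] [ 0.5123 -0.2345  0.1655] (80.59454345703125, 70.45330810546875)
corners in tool [[58.6, 36.1, -8.1], [58.7, -34.3, -8.5], [-21.5, -34.4, -16.8], [-21.6, 36.1, -16.3]] at grasp [[55.3, 31.0, -9.7], [55.3, -29.1, -9.7]]
normal [ 0.102  0.007 -0.995] [ 0.064 -0.    -0.998]
MOVE [-0.3, -5.6, 5.2] [0.009, -0.016, -0.003] rows>= 1
 at [ 0.533 -0.246  0.154]
```

```bash
cat > seat.py <<'E'
from h import *
o,p,R=now()
print(o['t'],p.round(4),o['q'].round(2),o['ft_force'].round(1))
g=np.load('grasp.npz'); RT=Ro.from_matrix(g['R'])*Ro.from_rotvec([0,.03,0])
e=np.array([.0586,.0005,-.0083]); B=np.array([.5086,-.2392,.0719])
nn=np.array([-.3635,.0906,.927]); zt=np.array([.8997,-.2243,.3746])
def tgt(h,s): return B+nn*h+zt*s-RT.apply(e)
def cur():  # where is bottom edge now wrt seat: normal, slope, lateral mm
    v=p+R.apply(e)-B; return (np.array([v@nn,v@zt,v@np.cross(nn,zt)])*1000).round(1)
print('edge normal/slope/lat',cur())
E
python3 - <<'E'
from seat import *
plan(p,R,[(tgt(.04,.006),RT),(tgt(.004,.006),RT)])
E
```

```text
11.5833 [ 0.5329 -0.2405  0.1592] [ 0.68  0.4  -0.34  2.04  0.19  0.43  1.55] [-0.2  0.3 -2.2]
edge normal/slope/lat [84.9 -2.9  5.2]
MOVE [-12.0, -5.0, 45.0] [0.009, 0.014, -0.003] rows>= 2
 at [ 0.556 -0.251  0.12 ]
MOVE [-4.0, -0.0, 36.0] [-0.0, 0.0, 0.0] rows>= 1
 at [ 0.57  -0.254  0.087]
```

servo_tool(
  plan=[
    [-4, -2, 15, 0.003, 0.005, -0.001, -1],
    [-8, -4, 30, 0.006, 0.01, -0.002, -1],
    [-12, -5, 45, 0.009, 0.014, -0.003, -1],
    [-12, -5, 45, 0.009, 0.014, -0.003, -1],
    [-12, -5, 45, 0.009, 0.014, -0.003, -1],
  ],
)

```text
t: 12.0
eef_pos: [0.5616, -0.2499, 0.1238]
ee_rot: [0.148, 0.118, 0.982, -0.018]
ft_force: [0.5, 0.3, -1.1]
grip_width: 0.0591
gripper_force: 105.6
```

```bash
python3 - <<'E'
from seat import *
plan(p,R,[(tgt(.012,.006),RT),(tgt(.002,.006),RT)])
E
```

```text
12.0 [ 0.5616 -0.2499  0.1238] [ 0.61  0.49 -0.28  1.98  0.24  0.4   1.51] [ 0.5  0.3 -1.1]
edge normal/slope/lat [41.1 11.8  2.6]
MOVE [3.0, -3.0, 30.0] [-0.0, 0.008, 0.005] rows>= 1
 at [ 0.567 -0.254  0.094]
MOVE [-0.5, 0.1, 9.9] [-0.0, 0.0, 0.0] rows>= 1
 at [ 0.57  -0.255  0.085]
```

servo_tool(
  plan=[
    [1, -1, 10, 0, 0.003, 0.002, -1],
    [2, -2, 20, 0, 0.006, 0.004, -1],
    [3, -3, 30, 0, 0.008, 0.005, -1],
    [3, -3, 30, 0, 0.008, 0.005, -1],
    [3, -3, 30, 0, 0.008, 0.005, -1],
  ],
)

```text
t: 12.42
eef_pos: [0.5653, -0.2558, 0.0939]
ee_rot: [0.144, 0.12, 0.982, -0.018]
ft_force: [0.9, 0.3, -2.1]
grip_width: 0.0589
gripper_force: 105.6
```

```bash
python3 - <<'E'
from seat import *
plan(p,R,[(tgt(.002,.006),RT)])
E
```

```text
12.4167 [ 0.5653 -0.2558  0.0939] [ 0.59  0.54 -0.25  1.98  0.26  0.35  1.49] [ 0.9  0.3 -2.1]
edge normal/slope/lat [11.9  5.4 -1.9]
MOVE [-1.5, 1.9, 9.9] [-0.002, 0.001, -0.0] rows>= 1
 at [ 0.57  -0.255  0.085]
```

servo_tool(
  plan=[
    [-0.5, 1, 4, 0, 0, 0, -1],
    [-1, 2, 8, 0, 0, 0, -1],
    [-1.5, 2, 10, 0, 0, 0, -1],
    [-1.5, 2, 10, 0, 0, 0, -1],
  ],
)

```text
t: 12.75
eef_pos: [0.5707, -0.2552, 0.0855]
ee_rot: [0.145, 0.12, 0.982, -0.019]
ft_force: [-0.0, -0.2, -1.9]
grip_width: 0.0593
gripper_force: 105.8
```

```bash
python3 - <<'E'
from seat import *
plan(p,R,[(tgt(.0,.006),RT)]); print(R.inv().apply(zt).round(2),R.inv().apply(nn).round(2))
E
```

```text
12.75 [ 0.5707 -0.2552  0.0855] [ 0.58  0.56 -0.24  1.97  0.26  0.34  1.48] [-0.  -0.2 -1.9]
edge normal/slope/lat [ 2.1  6.9 -0. ]
MOVE [0.7, 0.0, 2.4] [-0.002, 0.003, 0.0] rows>= 1
 at [ 0.571 -0.255  0.083]
[-1.   -0.   -0.09] [ 0.09 -0.   -1.  ]
```

servo_tool(
  plan=[
    [0, 0, 1.5, 0, 0, 0, -1],
    [0, 0, 3, 0, 0, 0, -1],
    [0, 0, 3, 0, 0, 0, -1],
  ],
)

```text
t: 13.0
eef_pos: [0.5715, -0.2554, 0.083]
ee_rot: [0.145, 0.12, 0.982, -0.019]
ft_force: [-1.3, -0.3, -1.0]
grip_width: 0.0588
gripper_force: 106.2
```

servo_tool(
  plan=[
    [2, 0, 0, 0, 0, 0, -1],
    [4, 0, 0, 0, 0, 0, -1],
    [6, 0, 0.5, 0, 0, 0, -1],
    [6, 0, 0.5, 0, 0, 0, -1],
  ],
)

```text
t: 13.33
eef_pos: [0.5654, -0.2539, 0.0805]
ee_rot: [0.145, 0.12, 0.982, -0.019]
ft_force: [-0.3, -0.7, -1.4]
grip_width: 0.0585
gripper_force: 105.9
```

```bash
python3 - <<'E'
from seat import *
f=o['ft_force']; print('f slope/normal',f@zt,f@nn)
E
```

```text
13.3333 [ 0.5654 -0.2539  0.0805] [ 0.57  0.56 -0.24  1.99  0.27  0.32  1.48] [-0.3 -0.7 -1.4]
edge normal/slope/lat [-0.4  0.  -0. ]
f slope/normal -0.6249032469286941 -1.22889548716389
```

Not yet in contact, so I'll press down and then slide a little further against the stop.

servo_tool(
  plan=[
    [0, 0, 1, 0, 0, 0, -1],
    [0, 0, 2, 0, 0, 0, -1],
    [0, 0, 2, 0, 0, 0, -1],
  ],
)

```text
t: 13.58
eef_pos: [0.566, -0.254, 0.0801]
ee_rot: [0.145, 0.12, 0.982, -0.019]
ft_force: [-7.1, 0.6, 15.3]
grip_width: 0.0589
gripper_force: 107.7
```

servo_tool(
  plan=[
    [1.5, 0, 0, 0, 0, 0, -1],
    [3, 0, 0, 0, 0, 0, -1],
    [3, 0, 0, 0, 0, 0, -1],
  ],
)

```text
t: 13.83
eef_pos: [0.5655, -0.2539, 0.0803]
ee_rot: [0.147, 0.12, 0.982, -0.019]
ft_force: [-2.9, 0.3, 13.5]
grip_width: 0.0585
gripper_force: 107.2
```

```bash
python3 - <<'E'
from seat import *
f=o['ft_force']; print('f slope/normal',f@zt,f@nn)
E
```

```text
13.8333 [ 0.5655 -0.2539  0.0803] [ 0.57  0.56 -0.23  1.99  0.27  0.31  1.48] [-2.9  0.3 13.5]
edge normal/slope/lat [-0.9 -0.   0. ]
f slope/normal 2.403997865422695 13.595004418009676
```

servo_tool(
  plan=[
    [0, 0, -1.5, 0, 0, 0, -1],
    [0, 0, -1.5, 0, 0, 0, 1],
    [0, 0, -1.5, 0, 0, 0, 1],
    [0, 0, -1.5, 0, 0, 0, 1],
    [0, 0, -1.5, 0, 0, 0, 1],
  ],
)

```text
t: 14.25
eef_pos: [0.563, -0.253, 0.0788]
ee_rot: [0.145, 0.12, 0.982, -0.018]
ft_force: [-0.1, -0.5, 0.3]
grip_width: 0.0857
gripper_force: 0.0
```

servo_tool(
  plan=[
    [0, 0, 0, 0, 0, 0, 1],
    [0, 0, -15, 0, 0, 0, 1],
    [0, 0, -40, 0, 0, 0, 1],
    [0, 0, -75, 0, 0, 0, 1],
    [0, 0, -110, 0, 0, 0, 1],
  ],
)

```text
t: 14.67
eef_pos: [0.5315, -0.2447, 0.1845]
ee_rot: [0.144, 0.12, 0.982, -0.018]
ft_force: [1.3, -1.1, 0.1]
grip_width: 0.0853
gripper_force: 0.0
```

servo_tool(
  plan=[
    [0, 0, -5, 0, 0, 0, 1],
    [0, 0, -5, 0, 0, 0, 1],
    [0, 0, -5, 0, 0, 0, 1],
    [0, 0, -5, 0, 0, 0, 1],
  ],
)

```text
t: 15.0
eef_pos: [0.5304, -0.2448, 0.1879]
ee_rot: [0.144, 0.12, 0.982, -0.018]
ft_force: [0.4, 0.0, -0.4]
grip_width: 0.0854
gripper_force: 0.0
```

```bash
python3 - <<'E'
from h import *
from cell import *
o,p,R=now()
print(o['t'],p.round(4),o['q'].round(2),abs(o['qvel']).max())
im,d=read_camera('wrist'); np.savez('pics/w6.npz',im=im,d=d,**camera_params('wrist')); cv2.imwrite('pics/w6.png',im)
im,W,d=cloud('pics/w6.npz')
im2=im.copy(); im2[im.max(-1)<75]=[0,0,255]
N,n,c,wh,B=tinfit(W,im2); print(N,n.round(3),c.round(4),wh);print(B.round(4))
im,d=read_camera('scene'); cv2.imwrite('pics/s6.png',cv2.resize(im[130:310,200:450],None,fx=3,fy=3))
E
```

```text
15.0 [ 0.5304 -0.2448  0.1879] [ 0.7   0.35 -0.36  2.01  0.17  0.51  1.57] 0.014138405252450826
3985 [-0.363  0.091  0.927] [ 0.5541 -0.2501  0.0899] (60.121978759765625, 99.58394622802734)
[[ 0.6062 -0.2321  0.1085]
 [ 0.5166 -0.2097  0.0712]
 [ 0.502  -0.268   0.0713]
 [ 0.5916 -0.2904  0.1085]]
```

View pics/w6.png

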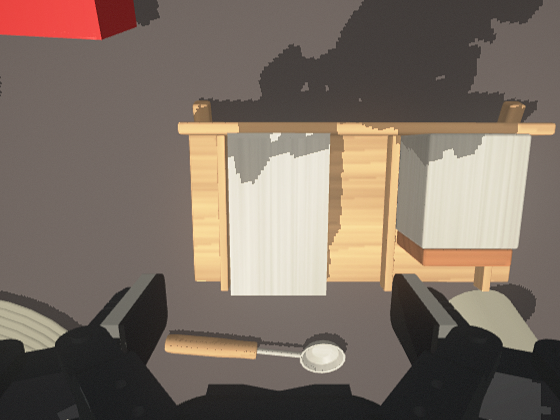

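View pics/s6.png

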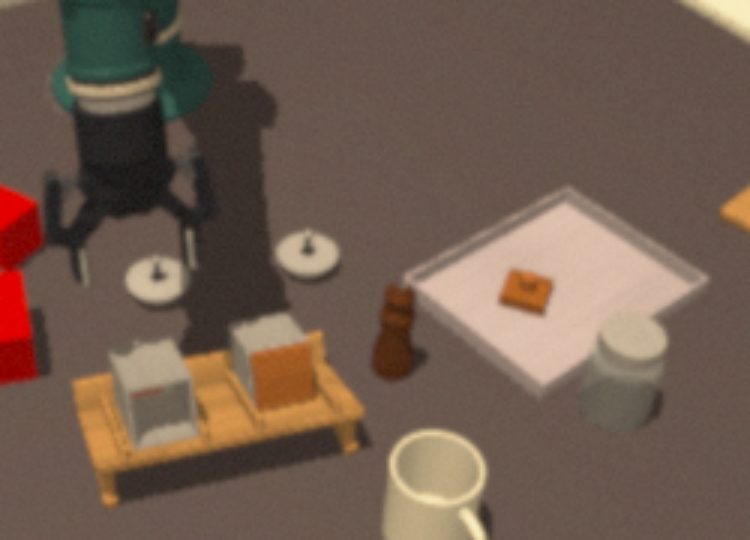

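The wrist view shows the tin (228–329, 133–296) lying between its ribs against the stop, within about 0.6 mm of its first pose. The scene view shows the lid on the tray at (527,290) and the other objects where they were, so I'm handing it in.

```bash
python3 -c "
from cell import close_job
print(close_job())"
```

```text
the job is handed in; nothing more can be done
None
```

The lid is out and lying on the tray, and the empty tin is back in its bay, mouth up, within about 0.6 mm of its starting position at the stop. The other things looked undisturbed in the last picture, and I handed the job in at about 15 s of the 51 s limit.

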